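Press down the sealing tabs along the pastry carrier's lid

TASK

Seal the pastry carrier: starting at the end of its lid marked with red dots, run the closed fingertips along the row of four raised white tabs in one light, continuous pass, so that each tab in turn, first to last, is pressed down flat. Keep the fingertips on the row or just above it until the last tab is down, then move clear. Only touch: do not grip, lift or shove the carrier, do not bend a tab further up, and leave the green bottle, the pink can and the shaker beside it where they stand.

Things in the scene. Friction and masses are not known exactly. Their poses are not given: they have to be found in the camera images.
- carrier: closed loose pastry carrier, 2 to 3 kg: aluminium tray with green lid, 112 (x) x 252 (y) mm, flat lid top at z 48 mm. Origin: centre of underside; z up; y along the carrier, +y towards the end with red dots. Along the middle (x = 0) a green rib, 36 mm wide, top at z 56 mm, carries four white tabs in a row: tab 1 nearest the red dots, tab 4 farthest. 16 mm are free between one tab and the next
- row_start (a point): point on the carrier over the hinge of tab 1, level with the top of a pressed tab (carrier frame x 0, y +104, z 60 mm); axes as the carrier's. The pass starts here. A fingertip moving from here to row_end runs up each tab like a ramp and pushes it down
- row_end (a point): point on the carrier at the free end of tab 4, level with the top of a pressed tab (carrier frame x 0, y -104, z 60 mm); axes as the carrier's. The pass ends here
- green_bottle: green juice bottle, 41 mm across, 125 mm high, standing loose beside the carrier; origin centre of underside, z up. Leave alone
- pink_can: dusty pink drink can with a pale band, 68 mm across, 115 mm high, standing loose beside the carrier; origin centre of underside, z up. Leave alone
- shaker: small glass sugar shaker, 44 mm across, 90 mm high, standing loose beside the carrier; origin centre of underside, z up. Leave alone
- tab1 (a joint): tab 1 from the red dots: plate 22 (x) x 40 (y) x 4 mm, hinged at its +y end (carrier frame y +104, z 56 mm), free end towards -y. Angle in rad: 0 flat on the rib (top at z 60 mm), 0.24 to 0.4 at the start (free end 10 to 16 mm up), limit 0.7. Friction hinge, no spring: stays where left; takes about 1 N at the free end, 3 N at 10 mm from the hinge
- tab2 (a joint): tab 2 from the red dots: plate 22 (x) x 40 (y) x 4 mm, hinged at its +y end (carrier frame y +48, z 56 mm), free end towards -y. Angle in rad: 0 flat on the rib (top at z 60 mm), 0.24 to 0.4 at the start (free end 10 to 16 mm up), limit 0.7. Friction hinge, no spring: stays where left; takes about 1 N at the free end, 3 N at 10 mm from the hinge
- tab3 (a joint): tab 3 from the red dots: plate 22 (x) x 40 (y) x 4 mm, hinged at its +y end (carrier frame y -8, z 56 mm), free end towards -y. Angle in rad: 0 flat on the rib (top at z 60 mm), 0.24 to 0.4 at the start (free end 10 to 16 mm up), limit 0.7. Friction hinge, no spring: stays where left; takes about 1 N at the free end, 3 N at 10 mm from the hinge
- tab4 (a joint): tab 4 from the red dots: plate 22 (x) x 40 (y) x 4 mm, hinged at its +y end (carrier frame y -64, z 56 mm), free end towards -y. Angle in rad: 0 flat on the rib (top at z 60 mm), 0.24 to 0.4 at the start (free end 10 to 16 mm up), limit 0.7. Friction hinge, no spring: stays where left; takes about 1 N at the free end, 3 N at 10 mm from the hinge

How it is judged:
At the end, for the whole second after the job is handed in: All four tabs lie flat (each within 0.10 rad of fully down, its free end no more than 4 mm off the rib); the carrier is at rest with both ends of its row within 30 mm of where they began; bottle, can and shaker are within 20 mm of where they stood (value of joint each of tab1, tab2, tab3, tab4 below 0.1 rad and distance of each of row_start, row_end from where it was at the start of the episode below 0.03 m and linear speed of carrier below 0.01 m/s and distance of each of green_bottle, pink_can, shaker from where it was at the start of the episode below 0.02 m); the robot touches nothing.
It fails at once if a tab is pressed down while the one before it still stands up, or a tab is bent further up, beyond 0.5 rad ((value of joint tab2 below 0.1 rad and value of joint tab1 above 0.15 rad) or (value of joint tab3 below 0.1 rad and value of joint tab2 above 0.15 rad) or (value of joint tab4 below 0.1 rad and value of joint tab3 above 0.15 rad) or value of joint any of tab1, tab2, tab3, tab4 above 0.5 rad).
It fails at once if between the first tab being down and the last, the hand leaves the row: grasp point over 80 mm above the pressed tabs (fingertips some 60 mm) or 60 mm to the side (value of joint tab1 below 0.1 rad and value of joint tab4 above 0.15 rad and (z of the grasp point in the frame of row_start above 0.08 m or x of the grasp point in the frame of row_start above 0.06 m or x of the grasp point in the frame of row_start below -0.06 m)).
It fails at once if the carrier is lifted 10 mm, tipped by 0.1 rad, or either end of its row is moved more than 30 mm (height (world z) of carrier above 0.01 m or angle between carrier's own z axis and vertical above 0.1 rad or distance of any of row_start, row_end from where it was at the start of the episode above 0.03 m).
It fails at once if the fingers press on the carrier with more than 35 N (contact force between the fingers and carrier above 35 N).
It fails at once if the bottle, can or shaker is moved more than 20 mm or tipped by 0.25 rad (distance of any of green_bottle, pink_can, shaker from where it was at the start of the episode above 0.02 m or angle between any of green_bottle, pink_can, shaker's own z axis and vertical above 0.25 rad).
It also fails if it takes over 38 s, if anything falls off the work surface, if the arm or the gripper's body presses on something with over 40 N, if the wrist force passes 120 N, or if a joint passes its speed limit or range.

ROBOT

A 6-joint arm with a two-finger parallel gripper is mounted at the origin on a cart in front of the work surface, level with it; the furniture and walls round the work are solid. World frame = base frame: x ahead of the robot, y to its left, z up, the work surface at z = 0. Lengths are in m, angles in rad, forces in N, time in s.
With the tool pointing down it reaches from about 0.3 to 0.775 m from the base axis. Payload 14.6 kg.
Tool frame: the origin (TCP) lies midway between the tips of the shut fingers; the grasp point (between the pads) lies 19 mm behind it; z points along the fingers, y is the direction in which the jaws open and shut (so a half turn about z gives the same grasp; the last joint's range is limited). The gripper opens to 94 mm and grips with 3 to 60 N. Pads are 16 mm wide; open, the fingers measure 119 mm over their backs; the gripper's body (75 mm by 177 mm) begins 78 mm behind the grasp point.
Start: joints at [-0.067, 0.3, 1.521, -0, 1.321, -0.067], TCP at [0.55, -0, 0.205] pointing down, gripper open.
Joint ranges: [-3.03, 3.03], [-0.79, 2.21], [0.23, 2.52], [-1.04, 4.18], [0, 3.07], [-2.55, 2.55]. Speed limits (rad/s): [2.22, 2.22, 2.57, 3.14, 3.14, 3.14].

INTERFACE

Orientations are given as [roll, pitch, yaw] about the fixed x, y, z axes, in that order (R = Rz(yaw) Ry(pitch) Rx(roll)).
In Python, from station import readout, imaging, job gives the robot as it stands.
- The arm moves only by the tool arm_command, never from a script. Its argument "increments" is a list of rows, each an object with "gripper": the opening, from 0 (shut) to 1 (fully open); "slide": the shift along the world's x, y, z in m, a list of three; "yaw": the turn about the world's z in rad. A call has 1 to 8 rows; each row is the pose to reach, as a shift and turn from the pose commanded when the call began; what a row does not reach only later rows make up. A row lasts 1/8 s, in which the tool goes at most 62.5 mm and 10.7 degrees, less where a joint would pass 70% of its speed; a pose out of reach is approached as far as the arm can. A call with a gripper value outside its range is refused whole. The fingers move at their own pace and stop on an object; "grip_force" is the grip in N (left out, the last holds). Time passes only in rows, so rows that repeat a pose let the fingers close. It gives the time, the measured TCP pose, the force and the opening at its end, in the units of the state.
- readout.get_obs(): the state, without advancing time (a new reading comes with each control period).
- imaging.camera(name): name is "scene" or "side" or "wrist"; returns a dict with "color" (384x512x3 uint8, red, green, blue), "mtx" (3x3 intrinsics, pixels), "rvec" (rotation vector, rad) and "tvec" (3), from world to camera coordinates, as OpenCV has them. Camera axes: x right, y down, z forward; pixel columns grow to the right and rows downward; lengths in m; the calibration is good to about 2 mm. A picture is of the moment at which its call begins. There is no depth.
- job.hand_in(): hands the job in, once; it reports no verdict.
The state is a dict: "time_s": time; "qpos": joint angles; "joint_vel": joint speeds; "tau": joint torques, N m; "ee_pos": TCP position; "eef_rot": TCP orientation; "force": force on the tool from outside, world axes, zero at the start; "moment": the same for the moment, N m; "grip_width": finger opening in m.
Only numpy, scipy, OpenCV 4.12 (cv2) and the standard library are available. Lean on these libraries where they do the work, as an engineer would, in place of code of your own. Each camera call takes 0.05 s, during which the arm holds its last target. There are 200 camera calls.

## Working session

There is one attempt and no reset: what is moved stays moved. The work goes in short steps, Python scripts to look and compute and a tool call to move; the robot and the scene stay as the last step left them, time stands still between calls to the robot, and variables do not carry over. Pictures are saved under pics/ and viewed, about 8 in all and at most 12, crops included, and the job is handed in when it is done.

Besides the shell and the picture viewer there is one more tool, called after ">>>" as name(argument=value, ...), one argument or row to a line, values as JSON. arm_command: Moves the arm, as the interface text tells. Its arguments: {"type":"object","properties":{"increments":{"type":"array","items":{"type":"object","properties":{"gripper":{"type":"number"},"slide":{"type":"array","items":{"type":"number"}},"yaw":{"type":"number"}}}},"grip_force":{"type":"number"}},"required":["increments"]}

```bash
mkdir -p pics; cat > h.py <<'E'
import numpy as np, cv2
from station import readout, imaging, job
def grab(n,f=None):
    c=imaging.camera(n)
    if f: cv2.imwrite('pics/'+f,c['color'][:,:,::-1])
    return c
def ray(c,uv,z):
    R=cv2.Rodrigues(np.array(c['rvec'],float))[0]; t=np.array(c['tvec'],float).ravel()
    o=-R.T@t; d=R.T@np.linalg.inv(c['mtx'])@np.array([uv[0],uv[1],1.])
    return o+d*(z-o[2])/d[2]
def proj(c,P): return cv2.projectPoints(np.array(P,float).reshape(-1,1,3),np.array(c['rvec'],float),np.array(c['tvec'],float),np.array(c['mtx'],float),None)[0].reshape(-1,2)
E
python3 - <<'E'
from h import *
import pickle
cs={n:grab(n) for n in ('scene','side','wrist')}
pickle.dump(cs,open('c0.pkl','wb'))
im=[cs[n]['color'][:,:,::-1] for n in cs]
cv2.imwrite('pics/scene0.png',cv2.resize(im[0],(768,576)))
cv2.imwrite('pics/sw0.png',np.hstack([cv2.resize(i,(400,300)) for i in im[1:]]))
for n in cs:
    c=cs[n];R=cv2.Rodrigues(np.array(c['rvec']))[0];print(n,(-R.T@np.ravel(c['tvec'])).round(3))
    hsv=cv2.cvtColor(c['color'],cv2.COLOR_RGB2HSV)
    m=((hsv[...,0]<8)|(hsv[...,0]>172))&(hsv[...,1]>150)&(hsv[...,2]>80)
    k,_,s,ce=cv2.connectedComponentsWithStats(m.astype('uint8'))
    print([(s[i,4],ce[i].round(1)) for i in range(1,k) if s[i,4]>5])
o=readout.get_obs();print(o)
E
```

```text
scene [ 0.047 -0.2    0.595]
[(np.int32(78), array([211.8, 208.3])), (np.int32(20), array([204.5, 218.4])), (np.int32(101), array([205.5, 235.9]))]
side [0.247 0.822 0.587]
[(np.int32(22), array([350.2,  20.8])), (np.int32(21), array([377.9,  81.5])), (np.int32(66), array([310.8,  88.2])), (np.int32(33), array([322.8,  88.5])), (np.int32(19), array([372.4,  93.8])), (np.int32(6), array([317.5,  94. ])), (np.int32(24), array([381.1, 100.8])), (np.int32(9), array([453., 107.])), (np.int32(87), array([315.3, 227.3])), (np.int32(24), array([297.6, 228.5])), (np.int32(90), array([277.1, 231.6]))]
wrist [0.549 0.081 0.385]
[(np.int32(11), array([353.7, 377.8]))]
{'time_s': 0.15, 'qpos': array([-6.65851707e-02,  3.00326098e-01,  1.52142225e+00, -8.39572932e-06,
        1.32071790e+00, -6.66403040e-02]), 'joint_vel': array([ 4.66231535e-04, -1.25195893e-03, -2.29884168e-03, -5.29236882e-05,
        3.73221775e-04,  5.17162763e-05]), 'tau': array([-2.50185103e-04, -5.31960297e+01, -3.52822959e+01,  7.07691838e-02,
        2.35654798e-02, -3.66386917e-05]), 'ee_pos': array([5.49800988e-01, 1.62871242e-05, 2.05033070e-01]), 'eef_rot': array([-3.14072046e+00, -5.00585350e-05,  1.57085352e+00]), 'force': array([0.2220017 , 0.58120152, 0.4611077 ]), 'moment': array([ 0.00168813, -0.00399332, -0.02417229]), 'grip_width': 0.09392254252965072}
```

View pics/scene0.png

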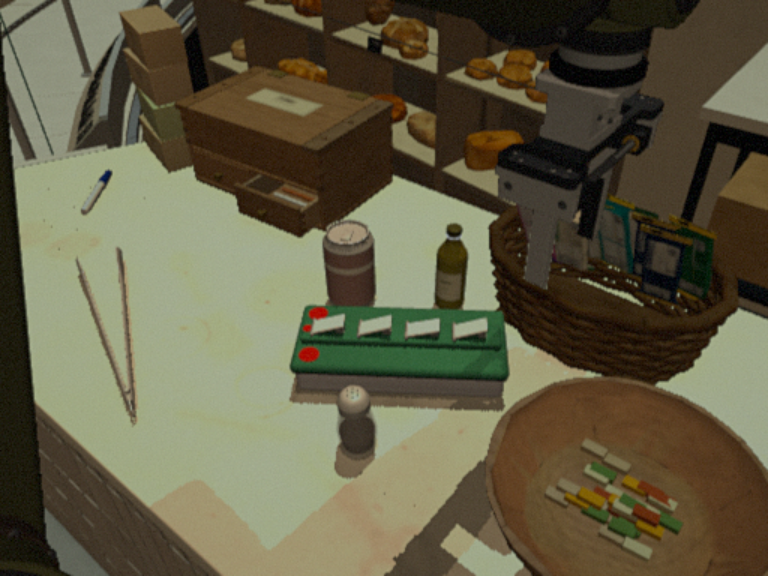

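View pics/sw0.png

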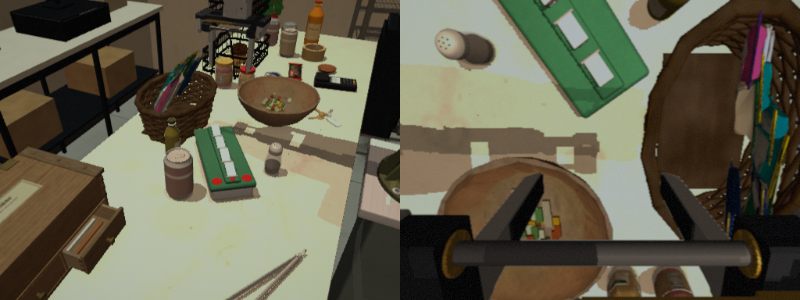

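Scene view (512x384 px): the carrier's red dots are at about (212,208) and (205,236) at the left end, and the tab row runs right to (313,219). The can and bottle stand behind it and the shaker in front. The basket and bowl are near its right end.

```bash
python3 - <<'E'
from h import *
import pickle
cs=pickle.load(open('c0.pkl','rb'))
dots={'scene':[(211.8,208.3),(205.5,235.9)],'side':[(315.3,227.3),(277.1,231.6)]}
for n in cs:
    c=cs[n]
    for d in dots.get(n,[]): print(n,'dot',ray(c,d,.048).round(4))
    hsv=cv2.cvtColor(c['color'],cv2.COLOR_RGB2HSV)
    m=((hsv[...,0]>60)&(hsv[...,0]<90)&(hsv[...,1]>110)&(hsv[...,2]>40)).astype('uint8')
    k,l,s,ce=cv2.connectedComponentsWithStats(m)
    i=1+np.argmax(s[1:,4]); m=(l==i).astype('uint8')
    ct=max(cv2.findContours(m,0,2)[0],key=cv2.contourArea)
    h=cv2.convexHull(ct); 
    for e in (4,6,9):
        q=cv2.approxPolyDP(h,e,True)[:,0]
        if len(q)<=6: break
    print(n,s[i]); [print('  ',p,ray(c,p,.048)[:2].round(4)) for p in q]
    # white tabs inside lid hull
    hm=cv2.fillConvexPoly(np.zeros_like(m),h,1)
    w=((hsv[...,1]<60)&(hsv[...,2]>130)&(hm>0)).astype('uint8')
    k,l,s,ce=cv2.connectedComponentsWithStats(w)
    for i in range(1,k):
        if s[i,4]>25: print('  tab',s[i],ce[i].round(1),ray(c,ce[i],.065)[:2].round(4))
# obstacles: pixel bases in scene view (halved display)
c=cs['scene']
for nm,u,z in [('can top',(349,234),.115),('bottle top',(455,228),.125),('shaker base',(355,450),0.),('shaker top',(353,390),.09),('bottle base',(450,303),0)]:
    print(nm,ray(c,(u[0]/1.5,u[1]/1.5),z).round(3))
E
```

```text
scene dot [0.4668 0.2696 0.048 ]
scene dot [0.4071 0.2276 0.048 ]
scene [ 194  204  144   48 3846]
   [194 243] [0.3825 0.2311]
   [200 218] [0.434  0.2681]
   [217 204] [0.4818 0.2704]
   [335 210] [0.6036 0.0853]
   [335 251] [0.5153 0.031 ]
  tab [208 209  22  13 168] [218.6 215. ] [0.4481 0.2327]
  tab [239 210  22  13 177] [249.8 215.9] [0.4805 0.1872]
  tab [271 212  22  12 192] [281.5 217.5] [0.5116 0.1401]
  tab [302 212  23  13 194] [313.1 217.8] [0.5451 0.0958]
side dot [0.4108 0.2246 0.048 ]
side dot [0.4696 0.2659 0.048 ]
side [206  81  29  35 165]
   [234  81] [ 0.8615 -0.3082]
   [206 115] [ 0.8231 -0.0761]
   [216  96] [ 0.8579 -0.1906]
wrist [  127     0   191   150 13071]
   [127   0] [0.4213 0.1767]
   [261   0] [0.5513 0.1767]
   [316  94] [0.6091 0.0898]
   [236 149] [0.5243 0.0321]
  tab [181   0  12   6  47] [186.    1.8] [0.482  0.1704]
  tab [ 197   11   44   51 1035] [219.8  37. ] [0.5122 0.1409]
  tab [232  63  42  48 929] [253.6  87.4] [0.5441 0.0956]
can top [0.549 0.285 0.115]
bottle top [0.63  0.178 0.125]
shaker base [0.364 0.12  0.   ]
shaker top [0.37  0.122 0.09 ]
bottle base [0.63 0.18 0.  ]
```

Tabs 1 and 4 are 168 mm apart, as the sizes require, and all three views agree to about 2 mm. The carrier centre is (0.496, 0.164) and the row runs along (0.578, -0.816). I'll shut the fingers across the row and go above the start, just before the tab 1 hinge.

>>> arm_command(
  increments=[
    {"gripper":0,"slide":[-0.02,0.042,0],"yaw":0.08},
    {"gripper":0,"slide":[-0.04,0.085,0],"yaw":0.17},
    {"gripper":0,"slide":[-0.06,0.128,0],"yaw":0.27},
    {"gripper":0,"slide":[-0.08,0.17,0],"yaw":0.37},
    {"gripper":0,"slide":[-0.1,0.212,0],"yaw":0.47},
    {"gripper":0,"slide":[-0.115,0.245,0],"yaw":0.57},
    {"gripper":0,"slide":[-0.124,0.263,0],"yaw":0.617},
    {"gripper":0,"slide":[-0.124,0.263,0],"yaw":0.617},
  ],
  grip_force=10,
)

```text
time_s: 1.15
ee_pos: [0.4255, 0.2637, 0.2053]
eef_rot: [-3.141, -0.0, 2.19]
force: [-0.8, -0.8, 0.6]
grip_width: 0.0172
```

>>> arm_command(
  increments=[
    {"gripper":0,"slide":[0,0,-0.03]},
    {"gripper":0,"slide":[0,0,-0.06]},
    {"gripper":0,"slide":[0,0,-0.08]},
    {"gripper":0,"slide":[0,0,-0.08]},
  ],
)

```text
invalid input
```

```bash
python3 - <<'E'
from h import *
im=[]
for n in ('scene','wrist'):
    c=grab(n); a=c['color'][:,:,::-1]; 
    if n=='scene': a=cv2.resize(a[130:280,150:350],(400,300))
    else: 
        a=cv2.resize(a,(400,300))
    hsv=cv2.cvtColor(c['color'],cv2.COLOR_RGB2HSV)
    w=((hsv[...,1]<60)&(hsv[...,2]>130)).astype('uint8')
    k,l,s,ce=cv2.connectedComponentsWithStats(w)
    for i in range(1,k):
        if 100<s[i,4]<3000: print(n,s[i],ce[i].round(1),ray(c,ce[i],.065)[:2].round(4))
    im.append(a)
    if n=='wrist': print('rim?')
cv2.imwrite('pics/p1.png',np.hstack(im))
import pickle
c=pickle.load(open('c0.pkl','rb'))['wrist']
print('rim',ray(c,(314,192),.1).round(3),ray(c,(350,60),.1).round(3),'packets',ray(c,(435,70),.15).round(3))
o=readout.get_obs();print(o['ee_pos'],o['eef_rot'],o['force'],o['grip_width'],o['time_s'])
E
```

```text
scene [  0   0  29  18 237] [11.5  6.2] [0.8522 1.7646]
scene [ 47   0  39  47 995] [64.5 17. ] [0.9034 1.4588]
scene [ 469   30   43   52 1151] [496.9  60.2] [1.4291 0.0512]
scene [239 210  22  13 179] [249.9 215.8] [0.4808 0.1873]
scene [271 212  22  12 193] [281.6 217.5] [0.5117 0.1401]
scene [302 212  23  13 198] [313.1 217.8] [0.5451 0.0958]
scene [210 269  17  51 450] [219.1 294.9] [0.3201 0.1117]
scene [ 191  317   59   67 2148] [218.1 359.9] [0.2435 0.0418]
scene [246 375  19   9 124] [254.9 379.7] [ 0.2526 -0.0125]
wrist [  75   99   35   66 1421] [ 89.9 132. ] [0.2541 0.2054]
wrist [250 199  18  33 565] [258.9 215.1] [0.4485 0.232 ]
wrist [367 220  22  17 106] [379.2 229.4] [0.5686 0.2964]
wrist [359 224  48  41 877] [383.4 249.4] [0.589  0.2806]
wrist [250 245  17  33 557] [258.1 261. ] [0.4805 0.1853]
wrist [250 287  17  20 329] [258.2 296.5] [0.5081 0.1467]
wrist [ 33 341  97  18 702] [ 68.2 346.4] [ 0.3541 -0.0521]
wrist [236 341  43  38 921] [254.1 361.4] [0.5596 0.0652]
wrist [ 386  342   96   42 2845] [425.7 359.3] [0.7371 0.1956]
rim?
rim [ 0.603 -0.002  0.1  ] [0.628 0.116 0.1  ] packets [0.675 0.103 0.15 ]
[0.42617511 0.2625549  0.20532713] [-3.14132353e+00  1.44679530e-04  2.18679471e+00] [0.46354315 0.09779767 0.41890832] 0.0093671500999525 1.25
```

View pics/p1.png

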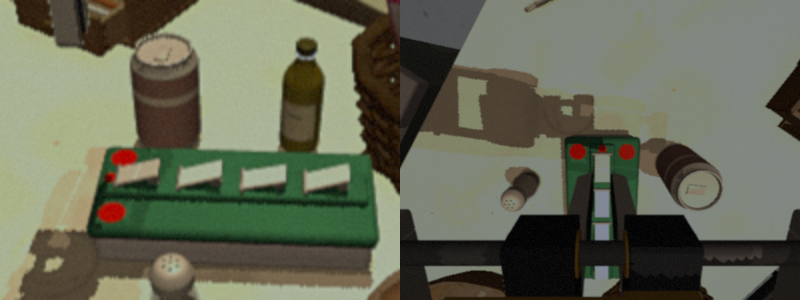

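Crop of the scene: the tabs stand up and the carrier is untouched. Wrist view: the row runs straight along column 258, so the direction is right, and tabs 1 and 2 again measure within 2 mm of the first fix. The basket rim, (0.60 to 0.63, 0 to 0.12), is close to the row end. I'll turn the jaws along world y so the wide body stays clear of it. The refused call probably needed a yaw value in each row.

>>> arm_command(
  increments=[
    {"gripper":0,"slide":[0,0,0],"yaw":0.16},
    {"gripper":0,"slide":[0,0,0],"yaw":0.32},
    {"gripper":0,"slide":[0,0,-0.02],"yaw":0.48},
    {"gripper":0,"slide":[0,0,-0.045],"yaw":0.64},
    {"gripper":0,"slide":[0,0,-0.075],"yaw":0.8},
    {"gripper":0,"slide":[0,0,-0.1],"yaw":0.95},
    {"gripper":0,"slide":[0,0,-0.12],"yaw":0.95},
    {"gripper":0,"slide":[0,0,-0.12],"yaw":0.95},
  ],
)

```text
time_s: 2.25
ee_pos: [0.4258, 0.2619, 0.0844]
eef_rot: [-3.14, -0.002, 3.136]
force: [0.6, -0.3, 0.5]
grip_width: 0.0004
```

```bash
python3 - <<'E'
from h import *
a=grab('scene')['color'][120:270,150:400,::-1]; b=grab('side')['color'][130:280,180:430,::-1]
cv2.imwrite('pics/p2.png',np.hstack([cv2.resize(x,(400,240)) for x in (a,b)]))
o=readout.get_obs();print(o['ee_pos'],o['eef_rot'],o['force'],o['grip_width'],o['qpos'],o['time_s'])
E
```

```text
[0.42656711 0.2626187  0.08610756] [3.14139875e+00 5.05538088e-04 3.13635107e+00] [ 0.71531311 -0.26502435  0.24371255] 0.0006720698448070802 [ 4.78756758e-01  3.29277087e-01  1.78348254e+00 -7.42738524e-05
  1.02829533e+00 -1.08675971e+00] 2.35
```

View pics/p2.png

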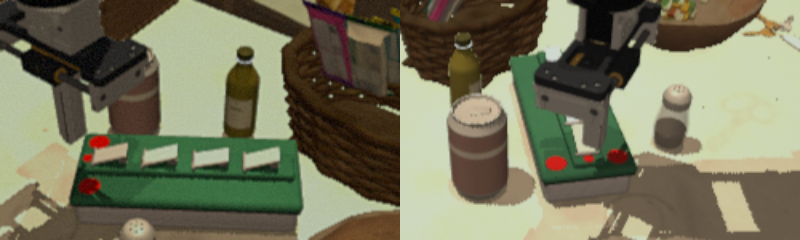

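The shut fingers hang over the red-dot end, at scene crop (68,135), in line with the row and just before tab 1. The can, bottle and shaker are clear. I'll lower to just above pressed-tab height.

>>> arm_command(
  increments=[
    {"gripper":0,"slide":[0,0,-0.008],"yaw":0},
    {"gripper":0,"slide":[0,0,-0.016],"yaw":0},
    {"gripper":0,"slide":[0,0,-0.0225],"yaw":0},
    {"gripper":0,"slide":[0,0,-0.0235],"yaw":0},
    {"gripper":0,"slide":[0,0,-0.0235],"yaw":0},
  ],
)

```text
time_s: 2.98
ee_pos: [0.426, 0.2631, 0.062]
eef_rot: [3.142, 0.0, 3.138]
force: [0.3, 0.1, 0.0]
grip_width: 0.0004
```

>>> arm_command(
  increments=[
    {"gripper":0,"slide":[0.003,-0.004,0],"yaw":0},
    {"gripper":0,"slide":[0.006,-0.008,0],"yaw":0},
    {"gripper":0,"slide":[0.009,-0.012,0],"yaw":0},
    {"gripper":0,"slide":[0.0115,-0.0165,0],"yaw":0},
    {"gripper":0,"slide":[0.0145,-0.0205,0],"yaw":0},
    {"gripper":0,"slide":[0.0175,-0.0245,0],"yaw":0},
    {"gripper":0,"slide":[0.02,-0.0285,0],"yaw":0},
    {"gripper":0,"slide":[0.023,-0.0325,0],"yaw":0},
  ],
)

```text
time_s: 3.98
ee_pos: [0.4492, 0.2302, 0.0619]
eef_rot: [-3.142, -0.0, 3.138]
force: [-0.2, 0.2, 0.8]
grip_width: 0.0004
```

Contact is light, so I'll continue.

>>> arm_command(
  increments=[
    {"gripper":0,"slide":[0.003,-0.004,0],"yaw":0},
    {"gripper":0,"slide":[0.006,-0.008,0],"yaw":0},
    {"gripper":0,"slide":[0.009,-0.012,0],"yaw":0},
    {"gripper":0,"slide":[0.0115,-0.0165,0],"yaw":0},
  ],
)

```text
time_s: 4.47
ee_pos: [0.4607, 0.2137, 0.0619]
eef_rot: [-3.142, 0.0, 3.138]
force: [-0.7, 0.3, 0.8]
grip_width: 0.0004
```

```bash
python3 - <<'E'
from h import *
a=grab('scene')['color'][150:270,170:370,::-1]; b=grab('side')['color'][130:250,230:430,::-1]
cv2.imwrite('pics/p3.png',np.hstack([cv2.resize(x,(400,240)) for x in (a,b)]))
o=readout.get_obs();print(o['ee_pos'],o['force'])
E
```

```text
[0.46074738 0.21355675 0.06192851] [-0.36197887 -0.45074179 -0.44730468]
```

View pics/p3.png

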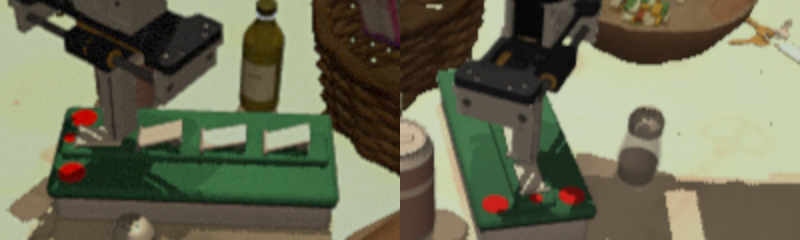

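Tab 1 lies flat behind the fingers, at scene crop (90,138). Tabs 2 to 4 are still up and nothing has shifted. I'll carry on.

>>> arm_command(
  increments=[
    {"gripper":0,"slide":[0.003,-0.004,0],"yaw":0},
    {"gripper":0,"slide":[0.006,-0.008,0],"yaw":0},
    {"gripper":0,"slide":[0.009,-0.012,0],"yaw":0},
    {"gripper":0,"slide":[0.0115,-0.0165,0],"yaw":0},
    {"gripper":0,"slide":[0.0145,-0.0205,0],"yaw":0},
    {"gripper":0,"slide":[0.0175,-0.0245,0],"yaw":0},
    {"gripper":0,"slide":[0.02,-0.0285,0],"yaw":0},
    {"gripper":0,"slide":[0.023,-0.0325,0],"yaw":0},
  ],
)

```text
time_s: 5.58
ee_pos: [0.4837, 0.1812, 0.0619]
eef_rot: [-3.141, -0.0, 3.138]
force: [0.1, 0.8, 0.5]
grip_width: -0.0
```

>>> arm_command(
  increments=[
    {"gripper":0,"slide":[0.003,-0.004,0],"yaw":0},
    {"gripper":0,"slide":[0.006,-0.008,0],"yaw":0},
    {"gripper":0,"slide":[0.009,-0.012,0],"yaw":0},
    {"gripper":0,"slide":[0.0115,-0.0165,0],"yaw":0},
    {"gripper":0,"slide":[0.0145,-0.0205,0],"yaw":0},
    {"gripper":0,"slide":[0.0175,-0.0245,0],"yaw":0},
    {"gripper":0,"slide":[0.02,-0.0285,0],"yaw":0},
    {"gripper":0,"slide":[0.023,-0.0325,0],"yaw":0},
  ],
)

```text
time_s: 6.58
ee_pos: [0.5066, 0.1489, 0.062]
eef_rot: [3.141, -0.0, 3.138]
force: [-0.9, 1.4, 1.2]
grip_width: 0.0006
```

```bash
python3 - <<'E'
from h import *
a=grab('scene')['color'][150:270,170:370,::-1]; b=grab('side')['color'][130:250,230:430,::-1]
cv2.imwrite('pics/p4.png',np.hstack([cv2.resize(x,(400,240)) for x in (a,b)]))
E
```

```text
(no output)
```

View pics/p4.png

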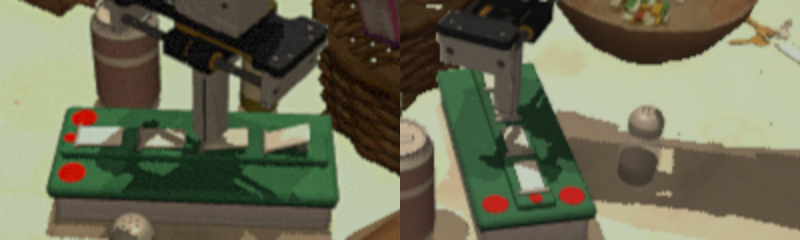

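Tabs 1 and 2 are flat, at scene crop (97,135) and (165,137). The fingers are on tab 3, and tab 4 is still up. Next are the last two tabs.

>>> arm_command(
  increments=[
    {"gripper":0,"slide":[0.003,-0.004,0],"yaw":0},
    {"gripper":0,"slide":[0.006,-0.008,0],"yaw":0},
    {"gripper":0,"slide":[0.009,-0.012,0],"yaw":0},
    {"gripper":0,"slide":[0.0115,-0.0165,0],"yaw":0},
    {"gripper":0,"slide":[0.0145,-0.0205,0],"yaw":0},
    {"gripper":0,"slide":[0.0175,-0.0245,0],"yaw":0},
    {"gripper":0,"slide":[0.02,-0.0285,0],"yaw":0},
    {"gripper":0,"slide":[0.023,-0.0325,0],"yaw":0},
  ],
)

```text
time_s: 7.68
ee_pos: [0.5297, 0.1162, 0.0619]
eef_rot: [-3.142, -0.0, 3.138]
force: [-0.2, 0.2, 1.4]
grip_width: 0.0006
```

>>> arm_command(
  increments=[
    {"gripper":0,"slide":[0.003,-0.004,0],"yaw":0},
    {"gripper":0,"slide":[0.006,-0.008,0],"yaw":0},
    {"gripper":0,"slide":[0.009,-0.012,0],"yaw":0},
    {"gripper":0,"slide":[0.0115,-0.0165,0],"yaw":0},
    {"gripper":0,"slide":[0.0145,-0.0205,0],"yaw":0},
    {"gripper":0,"slide":[0.0175,-0.0245,0],"yaw":0},
    {"gripper":0,"slide":[0.02,-0.0285,0],"yaw":0},
    {"gripper":0,"slide":[0.023,-0.0325,0],"yaw":0},
  ],
)

```text
time_s: 8.68
ee_pos: [0.5526, 0.0837, 0.0619]
eef_rot: [-3.142, -0.0, 3.138]
force: [-0.6, -0.2, 1.1]
grip_width: 0.0003
```

```bash
python3 - <<'E'
from h import *
a=grab('scene')['color'][130:270,190:390,::-1]; b=grab('side')['color'][110:250,230:430,::-1]
cv2.imwrite('pics/p5.png',np.hstack([cv2.resize(x,(400,280)) for x in (a,b)]))
E
```

```text
(no output)
```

View pics/p5.png

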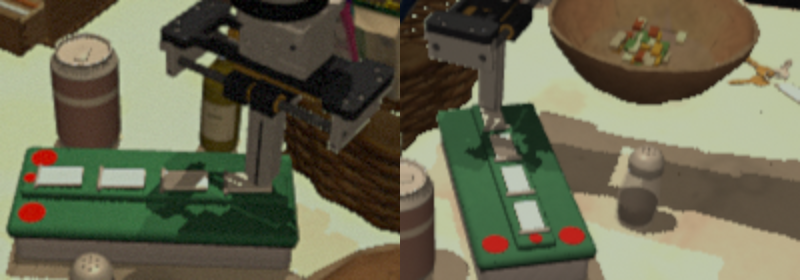

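Tabs 1 to 3 are flat, and the fingers are over the free end of tab 4. I'll go a few mm more, then straight up and back.

>>> arm_command(
  increments=[
    {"gripper":0,"slide":[0.003,-0.004,0],"yaw":0},
    {"gripper":0,"slide":[0.005,-0.007,0],"yaw":0},
    {"gripper":0,"slide":[0.005,-0.007,0.01],"yaw":0},
    {"gripper":0,"slide":[0.005,-0.007,0.04],"yaw":0},
    {"gripper":0,"slide":[0.005,-0.007,0.08],"yaw":0},
    {"gripper":0,"slide":[0.005,-0.007,0.13],"yaw":0},
    {"gripper":0,"slide":[0.003,-0.03,0.16],"yaw":0},
    {"gripper":0,"slide":[-0.01,-0.08,0.18],"yaw":0},
  ],
)

```text
time_s: 9.78
ee_pos: [0.5426, 0.0042, 0.2441]
eef_rot: [-3.142, 0.002, 3.14]
force: [0.0, -0.8, -1.3]
grip_width: 0.0002
```

>>> arm_command(
  increments=[
    {"gripper":0,"slide":[-0.02,-0.04,0],"yaw":0},
    {"gripper":0,"slide":[-0.03,-0.06,0],"yaw":0},
    {"gripper":0,"slide":[-0.03,-0.06,0],"yaw":0},
  ],
)

```text
time_s: 10.15
ee_pos: [0.5121, -0.0569, 0.2428]
eef_rot: [-3.141, 0.001, 3.136]
force: [0.1, 0.0, 0.1]
grip_width: 0.0005
```

```bash
python3 - <<'E'
from h import *
cs={n:grab(n) for n in ('scene','side')}
a=cs['scene']['color'][130:320,180:380,::-1]; b=cs['side']['color'][110:250,200:400,::-1]
cv2.imwrite('pics/p6.png',np.hstack([cv2.resize(a,(400,380)),cv2.resize(b,(400,380))]))
for n,c in cs.items():
    hsv=cv2.cvtColor(c['color'],cv2.COLOR_RGB2HSV)
    w=((hsv[...,1]<60)&(hsv[...,2]>130)).astype('uint8')
    k,l,s,ce=cv2.connectedComponentsWithStats(w)
    for i in range(1,k):
        p=ray(c,ce[i],.06)[:2]
        if 60<s[i,4]<600 and .4<p[0]<.6 and .05<p[1]<.3: print(n,s[i],p.round(4))
    m=((hsv[...,0]<8)|(hsv[...,0]>172))&(hsv[...,1]>150)&(hsv[...,2]>80)
    k,_,s,ce=cv2.connectedComponentsWithStats(m.astype('uint8'))
    for i in range(1,k):
        p=ray(c,ce[i],.048)[:2]
        if s[i,4]>50 and .35<p[0]<.6 and .05<p[1]<.3: print(n,'dot',p.round(4))
o=readout.get_obs();print(o['ee_pos'],o['force'],o['time_s'])
E
```

```text
scene [208 213  24   9 200] [0.4488 0.2318]
scene [240 214  23   9 198] [0.4814 0.1858]
scene [271 215  23   9 201] [0.5135 0.14  ]
scene [303 216  23   9 200] [0.5457 0.094 ]
scene dot [0.4664 0.2692]
scene dot [0.407  0.2278]
side [275 176  15  14 139] [0.5161 0.1379]
side [281 192  16  15 159] [0.4836 0.1837]
side [287 210  17  16 183] [0.4515 0.2294]
side dot [0.4107 0.2246]
side dot [0.4697 0.2661]
[ 0.51268237 -0.05560003  0.24240852] [ 0.60287617  0.46191468 -0.5123149 ] 10.25
```

View pics/p6.png

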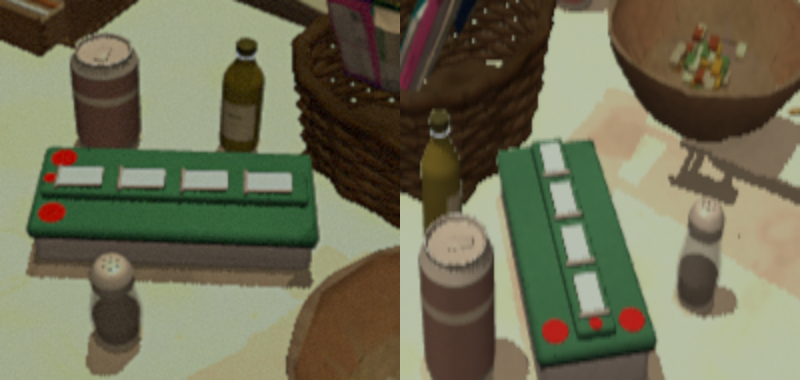

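All four tabs look the same (9 px tall, 198 to 201 px area, spaced 56 mm) and flat. The dots have moved under 1 mm, and the bottle, can and shaker stand in place. I'll hand the job in.

```bash
python3 -c "
from station import job
print(job.hand_in())"
```

```text
the job is handed in; nothing more can be done
None
```

I pressed the four tabs down in order, starting at the red-dot end, with the shut fingertips in one light pass at z ≈ 62 mm. The arm then rose clear, and I handed the job in at about 10 s of the 38 s allowed.

**Last checks:**
- **Tabs:** all four lie flat and look alike in the scene view, spaced about 56 mm. My side-view colour mask found only three of them, but tab 4 is visible and flat in that picture.
- **Carrier:** the red dots moved less than 1 mm.
- **Bottle, can and shaker:** they look unmoved in the pictures; I did not measure them again.
- **Forces:** the wrist force was at most about 2 N at the end of each move. It was not read in between.

One move call was refused as invalid, apparently because its rows gave no yaw value. Nothing moved, and I sent it again with yaw included. I also turned the jaws along world y for the pass, to keep the gripper body clear of the basket near the row end.

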